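# Spin the cap carousel past the height gauge and stop at the copper cap

### The arm

A 6-joint arm with a two-finger parallel gripper is mounted at the origin on the work surface. World frame = base frame: x ahead of the robot, y to its left, z up, the work surface at z = 0. Lengths are in m, angles in rad, forces in N, time in s.
With the tool pointing down it reaches from about 0.3 to 0.875 m from the base axis. Payload 6.4 kg.
Tool frame: the origin (TCP) lies midway between the tips of the shut fingers; the grasp point (between the pads) lies ctrl.grip_depth behind it (ctrl.grip_depth is the distance from the TCP to the grasp point, in m); x points along the fingers, y is the direction in which the jaws open and shut, and the axes are right-handed (so a half turn about x gives the same grasp; the last joint's range is limited). The gripper opens to 85 mm and grips with 20 to 120 N. Pads are 22 mm wide; open, the fingers measure 114 mm over their backs; the gripper's body (76 mm by 85 mm) begins 54 mm behind the grasp point. The pads swing forward as they close: fully open they stand 13 mm farther back than shut.
Start: joints at [-1.432, 0.181, 1.607, -0, 1.354, -0.206], TCP at [0.194, -0.541, 0.231] pointing down, gripper open.
Joint ranges: [-2.99, 2.99], [-0.89, 2.07], [0.3, 2.58], [-1.14, 4.28], [0, 2.63], [-3.12, 3.12]. Speed limits (rad/s): [2.57, 2.57, 3.01, 3.14, 3.14, 3.14].

### API

Orientations are given as a unit quaternion [w, x, y, z].
In Python, from bench import ctrl gives the robot as it stands.
- The arm moves only by the tool carry_out, never from a script. Its argument "motion" is one flat list of numbers, 7 for each row, row after row: the turn, a rotation vector about the tool's x, y, z in degrees, then the shift along the tool's x, y, z in m, then the gripper's target within -1 to 1 (shut at 1, half-way at 0, fully open at -1). A call has 1 to 10 rows; each row shifts and turns the pose as measured when the row begins, along the tool's axes as they then stand; what a row does not reach is not made up. A row lasts 1/10 s, in which the tool goes at most 50 mm and 8.59 degrees, less where a joint would pass 70% of its speed; a pose out of reach is approached as far as the arm can. A call with a gripper value outside its range is refused whole. The fingers move at their own pace and stop on an object; the grip force is fixed at half the most. Time passes only in rows, so rows that do not move let the fingers close. It gives the time, the measured TCP pose, the force and the opening at its end, in the units of the state.
- ctrl.get_obs(): the state, without advancing time (a new reading comes with each control period).
- ctrl.camera(name): name is "scene" or "top"; returns the picture (384x512x3 uint8, blue, green, red); there is no depth.
- ctrl.camera_params(name): a dict with "mtx" (3x3 intrinsics, pixels), "pose" (4x4, takes a point from camera to world coordinates). Camera axes: x right, y down, z forward; pixel columns grow to the right and rows downward; lengths in m; the calibration is good to about 2 mm. A picture is of the moment at which its call begins. camera_params takes no time and is no camera call.
- ctrl.hand_in(): hands the job in, once; it reports no verdict.
Trained networks look in the newest picture that a camera, given by its name, has taken for a name from the list of things; names that differ only in an ending like _2 or _b are one class to them, and where a whole thing is asked for, a point or a joint stands for the part that bears it (a point fixed in the world has none). Each returns a list of dicts, best first, with "conf" (0 to 1); they miss things now and then, are a little off and sometimes report something else, mostly with a low value. They report only what shows in the picture. A call takes as long as a camera call.
- ctrl.boxes_of(camera, thing): "point" ([x, y, z] in m, in the coordinates of the camera as it stood for that picture, good to about 4 mm: the middle of the surface that is visible of it).
- ctrl.trace(camera, thing): "pixels" (384x512 bool, what is visible of it).
- ctrl.landmark_of(camera, thing): "point" ([x, y, z] in m, in the coordinates of the camera as it stood for that picture, good to about 4 mm: a listed point, or the origin of a listed thing).
The state is a dict: "time_s": time; "q": joint angles; "dq": joint speeds; "joint_efforts": joint torques, N m; "eef_pos": TCP position; "eef_rot": TCP orientation; "wrist_force": force on the tool from outside, world axes, zero at the start; "torque": the same for the moment, N m; "opening": opening from 0.0 (shut) to 1.0 (fully open).
Only numpy, scipy, OpenCV 4.12 (cv2) and the standard library are available. Lean on these libraries where they do the work, as an engineer would, in place of code of your own. Each camera call takes 0.05 s, during which the arm holds its last target. There are 200 camera calls.

### The job

Take the crank knob and turn the cap carousel counterclockwise (seen from above) until the disc itself runs at 20 turns a minute (2.1 rad/s, give or take 0.4), keep it in that band for 5 seconds without a break so that the gauge can check the crowns, then bring it to rest with the tall copper cap right in front of the gauge's pointer (within 15 mm) and let go of the knob. Drive it by the knob only, without touching the disc, its caps or the gauge; never let the disc go faster than 3 rad/s or run backwards, and leave the drag shoe, the bottle, the jar and the tray alone.

Things in the scene. Friction and masses are not known exactly. Their poses are not given: they have to be found in the camera images.
- carousel (a joint): Angle of the disc about its upright axis relative to the stand, rad; grows counterclockwise seen from above, without limit or wrapping; 0 or a whole number of turns when the copper cap is right in front of the gauge's pointer. No motor. A drag shoe on the rim and the bearing brake it: steady drag 0.037 N m nominal (0.015 to 0.07 between runs) plus 0.004 N m per rad/s.
- axis (a point): Point on the carousel's upright axis, 140 mm above the table (height of the knob's middle); z up, x pointing to the gauge; fixed. Crank and disc are coupled only by a slipping magnetic clutch: torque on the disc = 0.04 N m (nominal) per rad/s by which the crank turns faster (or slower: brake) than the disc. No spring, no stick; a crank let go is carried along by the disc.
- knob_mid (a point): Middle of the black crank knob: upright cylinder 30 mm in diameter, 50 mm high (115 to 165 mm above the table), spinning freely on its pin at the end of a crank arm, 70 mm from the carousel's axis. The crank turns endlessly about that axis above the disc, at any angle to it; it must turn faster than the disc to keep it going, and the disc runs on when the crank stops.
- copper_cap (a point): Middle of the copper vacuum cap clipped in its nest on the disc: domed, 38 mm in diameter, 26 mm high, top 96 mm above the table, the one tall cap among seven flat gold crowns (32 mm in diameter, 8 mm high). The eight lie evenly on a circle of 105 mm radius about the axis.
- gauge_point (a point): Point fixed to the stand, 105 mm from the axis, right in front of the gauge's pointer: the copper cap's middle has to stop here (height does not matter).
- disc_top (a point): The aluminium disc, a flywheel: 330 mm in diameter, 10 mm thick, top 70 mm above the table, with the eight caps clipped to it. Nominal mass 2.2 kg, moment of inertia 0.027 kg m2 (up to 40 % off between runs). This point: on the axis, at the height of its top face; turns with the disc, x points to the copper cap.
- stand: The fixed green stand (round foot 200 mm across) with the grey steel height gauge on its outrigger: gauge column 263 mm from the axis, 224 mm high above the table, its pointer at 86 mm height reaching in to just off the disc's rim. Opposite, a guide at the rim, top 100 mm. Origin on the table under the axis, x to the gauge.
- shoe: Dark steel drag shoe, a block 30 x 36 x 34 mm, about 120 g, resting loose on the disc's rim in a guide on the side of the stand opposite the gauge, 148 mm from the axis, top 104 mm above the table; it rubs on the disc as a brake. Origin at the centre of its underside. To be left in its guide.
- bottle: Olive glass bottle, 66 mm in diameter, 220 mm high, standing loose; origin at the centre of its underside. To be left alone.
- jar: Glass jar with steel lid, 70 mm in diameter, 80 mm high, standing loose; origin at the centre of its underside. To be left alone.
- tray: Grey open tray 150 x 110 x 40 mm, loose; origin at the centre of its underside. To be left alone.

How it is judged:
By the outcome, as a careful person would: the job done as asked, in the order asked, and still so for the second after the job is handed in, with the robot touching nothing.
It also fails if it takes over 58 s, if anything falls off the work surface, if the arm or the gripper's body presses on something with over 40 N, if the wrist force passes 120 N, or if a joint passes its speed limit or range.

## Working session

There is one attempt and no reset: what is moved stays moved. The work goes in short steps, Python scripts to look and compute and a tool call to move; the robot and the scene stay as the last step left them, time stands still between calls to the robot, and variables do not carry over. Pictures are saved under pics/ and viewed, about 8 in all and at most 12, crops included, and the job is handed in when it is done.

Besides the shell and the picture viewer there is one more tool, called after "Emit:" in YAML: its name, and indented under it one key for each argument. carry_out: Moves the arm, as the interface text tells. Its arguments: {"type":"object","properties":{"motion":{"type":"array"}},"required":["motion"]}

```bash
ls; mkdir -p pics; cat > h.py <<'E'
import numpy as np, cv2
from bench import ctrl
from scipy.spatial.transform import Rotation as R
def pose(cam): return np.array(ctrl.camera_params(cam)["pose"])
def w(cam,p):
    T=pose(cam); return T[:3,:3]@np.array(p)+T[:3,3]
def rot(o): 
    q=o["eef_rot"]; return R.from_quat([q[1],q[2],q[3],q[0]])
def lm(cam,t,f=None):
    r=(f or ctrl.landmark_of)(cam,t)
    return [(round(d["conf"],2),w(cam,d["point"]).round(4)) for d in r[:2]]
E
python3 - <<'E'
from h import *
for c in ("top","scene"):
    cv2.imwrite(f"pics/{c}0.png",ctrl.camera(c))
    for t in ("axis","knob_mid","copper_cap","gauge_point","disc_top","stand","bottle","jar","tray"):
        print(c,t,lm(c,t))
o=ctrl.get_obs(); print(o, ctrl.grip_depth); print(rot(o).as_matrix().round(3))
E
```

```text
pics
top axis [(0.81, array([ 0.5754, -0.0731,  0.1414])), (0.48, array([ 0.5768, -0.0687, -0.004 ]))]
top knob_mid [(0.47, array([ 0.6401, -0.0367,  0.137 ]))]
top copper_cap []
top gauge_point [(0.6, array([ 0.6799, -0.0496,  0.0912])), (0.58, array([ 0.5537,  0.4922, -0.0034]))]
top disc_top [(0.58, array([ 0.5806, -0.065 ,  0.0681]))]
top stand [(0.85, array([ 0.5759, -0.0691, -0.0058]))]
top bottle [(0.72, array([ 0.3724, -0.4044,  0.0046]))]
top jar [(0.71, array([ 0.6335, -0.5065,  0.0009])), (0.4, array([ 0.6407, -0.0338,  0.1384]))]
top tray [(0.75, array([ 0.5547,  0.495 , -0.001 ]))]
scene axis [(0.67, array([ 0.5757, -0.072 ,  0.1373])), (0.45, array([ 0.6311, -0.5125,  0.005 ]))]
scene knob_mid [(0.72, array([ 0.6338, -0.0355,  0.1386]))]
scene copper_cap [(0.74, array([0.5863, 0.0355, 0.0826]))]
scene gauge_point [(0.98, array([ 0.6824, -0.0498,  0.0886]))]
scene disc_top [(0.98, array([ 0.575 , -0.0674,  0.0668]))]
scene stand [(0.97, array([ 0.5741, -0.0662,  0.0012]))]
scene bottle [(0.69, array([ 3.716e-01, -4.026e-01, -1.000e-04]))]
scene jar [(0.95, array([ 0.6313
[... 154 characters left out ...]
1099e+00,  1.80812116e-01,  1.60701125e+00,  2.94328121e-05,
        1.35377071e+00, -2.06291605e-01]), 'dq': array([-0.00098173,  0.0002597 , -0.00042334, -0.00100597,  0.00022111,
       -0.00017545]), 'joint_efforts': array([ 1.16505355e-03, -4.44851875e+01, -3.51682842e+01, -2.83604149e-04,
        6.33212021e-04, -2.57308449e-05]), 'eef_pos': array([ 0.19437481, -0.54116967,  0.23127619]), 'eef_rot': array([ 0.12129184,  0.69663651,  0.12129215, -0.69661616]), 'wrist_force': array([ 0.11490464, -0.64363496, -0.15468103]), 'torque': array([ 0.04288454, -0.01556948, -0.02793948]), 'opening': 1.000932568167315} 0.0187
[[ 0.     0.338 -0.941]
 [ 0.    -0.941 -0.338]
 [-1.     0.    -0.   ]]
```

View pics/top0.png

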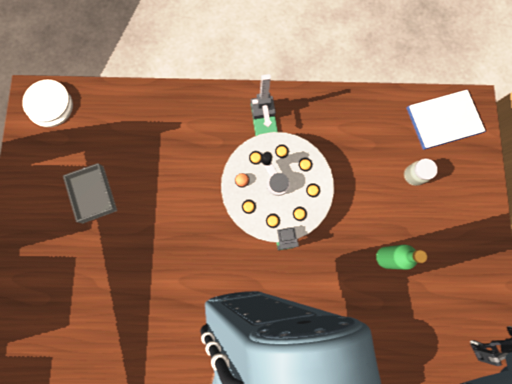

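View pics/scene0.png

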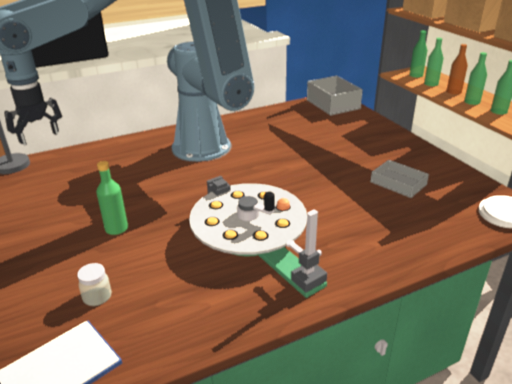

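The top picture shows the disc centre at about (279,184), the knob at (267,158), the copper cap at (241,180) and the gauge at (264,118). The networks agree with this. The bottle lies near the straight path, so I go up first.

Emit:
carry_out:
  motion: [0,0,0,-0.05,0,0,-1,0,0,0,-0.05,0,0,-1,0,0,0,0,-0.024,-0.043,-1,0,0,0,0,-0.024,-0.043,-1,0,0,0,0,-0.024,-0.043,-1,0,0,0,0,-0.024,-0.043,-1,0,0,0,0,-0.024,-0.043,-1,0,0,0,0,-0.024,-0.043,-1,0,0,0,0,-0.024,-0.043,-1,0,0,0,0,-0.024,-0.043,-1]

```text
time_s: 2.0
eef_pos: [0.4562, -0.2425, 0.3366]
eef_rot: [0.118, 0.698, 0.116, -0.696]
wrist_force: [0.6, -1.3, 0.4]
opening: 1.001
```

```bash
cat > vis.py <<'E'
from h import *
import json,sys
A=np.array([0.5755,-0.069]); GA=np.deg2rad(10.5)
def ring(cam,img,z,r0,r1,n=720):
    P=ctrl.camera_params(cam); M=np.array(P["mtx"]); T=np.linalg.inv(np.array(P["pose"]))
    th=np.arange(n)*2*np.pi/n; r=np.linspace(r0,r1,15)
    X=np.stack([A[0]+r[:,None]*np.cos(th),A[1]+r[:,None]*np.sin(th),np.full((15,n),z)],-1)
    C=X@T[:3,:3].T+T[:3,3]; uv=C@M.T; uv=(uv[...,:2]/uv[...,2:]).astype(np.float32)
    return cv2.remap(img,uv[...,0],uv[...,1],cv2.INTER_LINEAR)
def look(cam="scene",img=None):
    if img is None: img=ctrl.camera(cam)
    s=cv2.cvtColor(ring(cam,img,0.078,.095,.115),cv2.COLOR_BGR2HSV).astype(float)
    g=((s[...,1]>110)&(s[...,2]>120)&(s[...,0]>17)&(s[...,0]<35)).mean(0)
    th=np.arange(720)*2*np.pi/720
    ph=np.sum(g*np.exp(8j*th)); 
    s=cv2.cvtColor(ring(cam,img,0.088,.092,.118),cv2.COLOR_BGR2HSV).astype(float)
    c=((s[...,1]>70)&(s[...,2]>120)&((s[...,0]<16)|(s[...,0]>175))).mean(0)
    cc=np.sum(c*np.exp(1j*th))
    return (np.angle(ph)/8-GA)%(np.pi/4), abs(ph)/40, (np.angle(cc)-GA)%(2*np.pi), abs(cc)/20, c.sum()/20
E
python3 - <<'E'
from vis import *
for c in("top","scene"):
    im=cv2.imread(f"pics/{c}0.png"); print(c,[round(float(v),3) for v in look(c,im)])
    s=cv2.cvtColor(ring(c,im,0.08,.1,.11,72),cv2.COLOR_BGR2HSV)[7]
    print([tuple(map(int,v)) for v in s])
o=ctrl.get_obs();print(o["time_s"],o["eef_pos"],rot(o).as_matrix().round(3).tolist())
E
```

```text
top [0.477, 4.133, 1.26, 1.31, 1.833]
[(28, 123, 255), (13, 41, 157), (18, 13, 250), (16, 36, 208), (15, 38, 95), (14, 36, 149), (15, 167, 122), (27, 130, 255), (27, 130, 254), (27, 128, 255), (13, 31, 154), (17, 14, 248), (18, 16, 245), (18, 15, 247), (16, 23, 236), (12, 152, 250), (16, 130, 255), (19, 118, 255), (12, 154, 250), (17, 24, 194), (17, 14, 247), (18, 16, 246), (19, 15, 246), (17, 27, 216), (20, 160, 240), (26, 130, 254), (27, 126, 255), (16, 165, 153), (16, 29, 239), (18, 12, 250), (18, 12, 250), (18, 12, 250), (15, 29, 212), (27, 134, 255), (26, 128, 255), (27, 128, 255), (16, 166, 118), (16, 15, 251), (18, 13, 249), (19, 14, 248), (18, 13, 249), (14, 30, 198), (27, 129, 255), (26, 126, 255), (27, 130, 255), (17, 170, 165), (16, 24, 236), (19, 14, 247), (16, 13, 249), (18, 13, 249), (14, 22, 221), (19, 159, 202), (27, 127, 255), (26, 132, 255), (19, 162, 211), (17, 21, 214), (20, 12, 249), (17, 14, 249), (18, 13, 249), (17, 20, 248), (16, 159, 125), (27, 129, 255), (26, 131, 254), (24, 146, 255), (10, 28, 81), (16, 35, 166), (14, 36, 165), (16, 36, 183), (19, 17, 250),
[... 608 characters left out ...]
5, 125, 253), (26, 129, 255), (18, 156, 186), (17, 31, 175), (22, 11, 248), (21, 10, 249), (21, 10, 248), (19, 11, 249), (21, 28, 237), (25, 108, 254), (27, 130, 255), (22, 152, 247), (18, 163, 171), (17, 32, 157), (20, 12, 247), (20, 12, 248), (21, 10, 248), (19, 26, 239), (25, 116, 253), (26, 130, 255), (24, 141, 253), (20, 159, 237), (17, 38, 179), (19, 11, 249), (22, 11, 248), (20, 12, 248), (17, 35, 219), (26, 128, 255), (27, 130, 255), (26, 132, 254), (15, 36, 129), (17, 28, 171), (16, 29, 147), (17, 28, 146), (18, 29, 132), (17, 154, 129), (27, 130, 255), (26, 131, 255)]
2.0 [ 0.45624853 -0.24252815  0.33655086] [[0.004, 0.326, -0.945], [-0.003, -0.945, -0.326], [-1.0, 0.004, -0.003]]
```

Emit:
carry_out:
  motion: [0,0,0,0.015,-0.0227,-0.0397,-1,0,0,0,0.015,-0.0227,-0.0397,-1,0,0,0,0.015,-0.0227,-0.0397,-1,0,0,0,0.015,-0.0227,-0.0397,-1,0,0,0,0.015,-0.0227,-0.0397,-1,0,0,0,0.015,-0.0227,-0.0397,-1,0,0,0,0,0,0,-1,0,0,0,0,0,0,-1]

```text
time_s: 2.8
eef_pos: [0.6465, -0.0212, 0.2439]
eef_rot: [0.122, 0.699, 0.117, -0.695]
wrist_force: [-0.4, -0.0, -0.3]
opening: 1.003
```

```bash
python3 - <<'E'
from vis import *
for c in("top","scene"):
    im=ctrl.camera(c); cv2.imwrite(f"pics/{c}1.png",im); print(c,[round(float(v),3) for v in look(c,im)], lm(c,"knob_mid"), lm(c,"axis"))
o=ctrl.get_obs();print(o["time_s"],o["eef_pos"],rot(o).as_matrix().round(3).tolist())
print((rot(o).as_matrix().T@(np.array([.637,-.036,.124])-o["eef_pos"])).round(4))
E
```

```text
top [0.485, 2.063, 4.607, 0.127, 0.253] [(0.69, array([ 0.6312, -0.5097,  0.0007]))] [(0.75, array([ 0.5783, -0.0706,  0.1379]))]
scene [0.503, 3.491, 1.087, 2.252, 2.313] [(0.59, array([ 0.6328, -0.0347,  0.1392]))] [(0.9, array([ 0.5724, -0.0718,  0.1404]))]
3.1 [ 0.64624177 -0.02341125  0.24570951] [[0.01, 0.33, -0.944], [-0.006, -0.944, -0.33], [-1.0, 0.009, -0.007]]
[0.1217 0.0077 0.0138]
```

View pics/scene1.png

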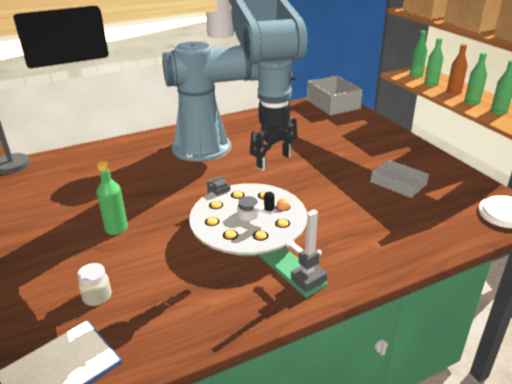

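The open gripper is above the knob and the scene looks clear, with the knob at (269,200). Next I lower and grip.

Emit:
carry_out:
  motion: [0,0,0,0.02,0.007,0.015,-1,0,0,0,0.03,0,0,-1,0,0,0,0.03,0,0,-1,0,0,0,0.03,0,0,-1,0,0,0,0.008,0,0,-1,0,0,0,0,0,0,-1,0,0,0,0,0,0,1,0,0,0,0,0,0,1,0,0,0,0,0,0,1,0,0,0,0,0,0,1]

```text
time_s: 4.1
eef_pos: [0.6406, -0.0441, 0.1385]
eef_rot: [0.121, 0.708, 0.109, -0.688]
wrist_force: [-0.1, 0.4, 4.2]
opening: 0.333
```

```bash
python3 - <<'E'
from vis import *
for c in("scene",):
    im=ctrl.camera(c); cv2.imwrite(f"pics/{c}2.png",im[100:290,130:380].repeat(3,0).repeat(3,1)); print(c,[round(float(v),3) for v in look(c,im)])
o=ctrl.get_obs();print(o["time_s"],o["eef_pos"],o["opening"],o["wrist_force"],rot(o).as_matrix().round(3).tolist())
E
```

```text
scene [0.492, 3.214, 1.065, 2.197, 2.257]
4.15 [ 0.6405486  -0.04428415  0.13859901] 0.328240279236197 [0.45450905 0.20115073 3.26846083] [[0.031, 0.321, -0.947], [-0.012, -0.947, -0.322], [-0.999, 0.021, -0.025]]
```

View pics/scene2.png

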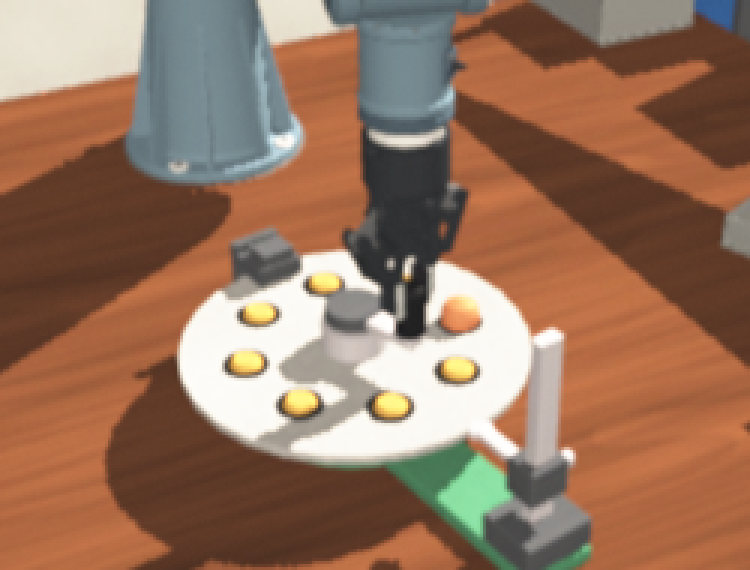

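```bash
cat > plan.py <<'E'
from vis import *
import os
C0=np.array(json.load(open("center.json"))) if os.path.exists("center.json") else A
def plan(steps,zt=0.137,grip=1,gain=1.0):
    o=ctrl.get_obs(); Rm=rot(o).as_matrix(); p=np.array(o["eef_pos"])
    R0=np.array([[0,.338,-.941],[0,-.941,-.338],[-1,0,0]])
    rv=np.rad2deg(R.from_matrix(Rm.T@R0).as_rotvec()); n=len(steps)
    d=p[:2]-C0; f=np.arctan2(d[1],d[0]); r=np.hypot(*d)
    print("t",o["time_s"],"p",p.round(4),"ang",round(np.rad2deg(f),1),"r",round(r,4),"F",o["wrist_force"].round(1),"rv",rv.round(2))
    out=[]
    for k,s in enumerate(steps):
        s=np.deg2rad(s); ra=.07
        v=ra*np.array([np.cos(f+s)-np.cos(f),np.sin(f+s)-np.sin(f)])*gain; f+=s
        t=Rm.T@np.array([*v,0])
        t[0]-= np.clip(zt-p[2],-.01,.01)/n
        out+=[*(rv/n).round(2),*t.round(4),grip]
    print(", ".join(f"{x+0:g}" for x in out))
if __name__=="__main__": plan(eval(sys.argv[1]),**(eval(sys.argv[2]) if len(sys.argv)>2 else {}))
E
python3 plan.py "[5,8,10,10,10,10,10,10,10,10]"
```

```text
t 4.15 p [ 0.6405 -0.0443  0.1386] ang 20.8 r 0.0696 F [0.5 0.2 3.3] rv [-1.01 -1.43 -1.23]
-0.1, -0.14, -0.12, 0, -0.0061, 0.0005, 1, -0.1, -0.14, -0.12, -0.0001, -0.0096, 0.0019, 1, -0.1, -0.14, -0.12, -0.0002, -0.0115, 0.0042, 1, -0.1, -0.14, -0.12, -0.0002, -0.0106, 0.0061, 1, -0.1, -0.14, -0.12, -0.0002, -0.0093, 0.0078, 1, -0.1, -0.14, -0.12, -0.0002, -0.0078, 0.0093, 1, -0.1, -0.14, -0.12, -0.0002, -0.0061, 0.0106, 1, -0.1, -0.14, -0.12, -0.0002, -0.0042, 0.0115, 1, -0.1, -0.14, -0.12, -0.0002, -0.0021, 0.012, 1, -0.1, -0.14, -0.12, -0.0001, 0, 0.0122, 1
```

Emit:
carry_out:
  motion: [-0.1,-0.14,-0.12,0,-0.0061,0.0005,1,-0.1,-0.14,-0.12,0,-0.0096,0.0019,1,-0.1,-0.14,-0.12,0,-0.0115,0.0042,1,-0.1,-0.14,-0.12,0,-0.0106,0.0061,1,-0.1,-0.14,-0.12,0,-0.0093,0.0078,1,-0.1,-0.14,-0.12,0,-0.0078,0.0093,1,-0.1,-0.14,-0.12,0,-0.0061,0.0106,1,-0.1,-0.14,-0.12,0,-0.0042,0.0115,1,-0.1,-0.14,-0.12,0,-0.0021,0.012,1,-0.1,-0.14,-0.12,0,0,0.0122,1]

```text
time_s: 5.15
eef_pos: [0.5422, -0.0073, 0.1388]
eef_rot: [0.128, 0.698, 0.117, -0.695]
wrist_force: [6.0, -10.4, -5.5]
opening: 0.328
```

```bash
python3 - <<'E'
from vis import *
im=ctrl.camera("scene"); print([round(float(v),3) for v in look("scene",im)],[round(float(v),3) for v in look("top")])
cv2.imwrite("pics/scene3.png",im)
E
python3 plan.py "[12]*10"
```

```text
[0.073, 3.851, 1.534, 2.012, 2.103] [0.079, 2.2, 3.066, 0.128, 0.277]
t 5.25 p [ 0.5417 -0.0077  0.1388] ang 118.9 r 0.07 F [ 4.3 -7.  -4.1] rv [ 0.2  -0.1  -0.91]
0.02, -0.01, -0.09, 0.0002, 0.0038, 0.0141, 1, 0.02, -0.01, -0.09, 0.0003, 0.0066, 0.013, 1, 0.02, -0.01, -0.09, 0.0003, 0.0092, 0.0114, 1, 0.02, -0.01, -0.09, 0.0003, 0.0114, 0.0092, 1, 0.02, -0.01, -0.09, 0.0004, 0.013, 0.0067, 1, 0.02, -0.01, -0.09, 0.0004, 0.0141, 0.0038, 1, 0.02, -0.01, -0.09, 0.0004, 0.0146, 0.0008, 1, 0.02, -0.01, -0.09, 0.0004, 0.0145, -0.0023, 1, 0.02, -0.01, -0.09, 0.0004, 0.0137, -0.0052, 1, 0.02, -0.01, -0.09, 0.0004, 0.0123, -0.008, 1
```

```bash
cat > step.py <<'E'
from plan import *
im=ctrl.camera("scene"); a=look("scene",im); t=ctrl.get_obs()["time_s"]-.05
print("t",round(t,2),[round(float(v),3) for v in a])
json.dump([t,a[0],a[1],a[2],a[4]],open("log.txt","a")); open("log.txt","a").write("\n")
plan(eval(sys.argv[1]),**(eval(sys.argv[2]) if len(sys.argv)>2 else {}))
E
python3 plan.py "[14,16,17,17,17,17,17,17,17,17]"
```

```text
t 5.25 p [ 0.5417 -0.0077  0.1388] ang 118.9 r 0.07 F [ 4.3 -7.  -4.1] rv [ 0.2  -0.1  -0.91]
0.02, -0.01, -0.09, 0.0002, 0.0047, 0.0164, 1, 0.02, -0.01, -0.09, 0.0003, 0.01, 0.0167, 1, 0.02, -0.01, -0.09, 0.0004, 0.0152, 0.014, 1, 0.02, -0.01, -0.09, 0.0005, 0.0187, 0.0089, 1, 0.02, -0.01, -0.09, 0.0005, 0.0205, 0.0031, 1, 0.02, -0.01, -0.09, 0.0005, 0.0205, -0.003, 1, 0.02, -0.01, -0.09, 0.0005, 0.0187, -0.0089, 1, 0.02, -0.01, -0.09, 0.0005, 0.0153, -0.014, 1, 0.02, -0.01, -0.09, 0.0004, 0.0105, -0.0178, 1, 0.02, -0.01, -0.09, 0.0003, 0.0048, -0.0201, 1
```

Emit:
carry_out:
  motion: [0.02,0,-0.09,0.0002,0.0047,0.0164,1,0.02,0,-0.09,0.0003,0.01,0.0167,1,0.02,0,-0.09,0.0004,0.0152,0.014,1,0.02,0,-0.09,0.0005,0.0187,0.0089,1,0.02,0,-0.09,0.0005,0.0205,0.0031,1,0.02,0,-0.09,0.0005,0.0205,-0.003,1,0.02,0,-0.09,0.0005,0.0187,-0.0089,1,0.02,0,-0.09,0.0005,0.0153,-0.014,1,0.02,0,-0.09,0.0004,0.0105,-0.0178,1,0.02,0,-0.09,0.0003,0.0048,-0.0201,1]

```text
time_s: 6.25
eef_pos: [0.5877, -0.1383, 0.1387]
eef_rot: [0.124, 0.699, 0.121, -0.694]
wrist_force: [-1.1, -2.1, -0.8]
opening: 0.323
```

```bash
python3 step.py "[18]*10" "dict(gain=.96)"
```

```text
t 6.25 [0.348, 3.492, 2.797, 1.211, 1.32]
t 6.3 p [ 0.5904 -0.1376  0.1389] ang -77.8 r 0.0702 F [ 1.7 -7.2 -3.2] rv [ 0.15 -0.46 -0.31]
0.01, -0.05, -0.03, 0.0004, -0.0005, -0.021, 1, 0.01, -0.05, -0.03, 0.0003, -0.007, -0.0198, 1, 0.01, -0.05, -0.03, 0.0003, -0.0128, -0.0167, 1, 0.01, -0.05, -0.03, 0.0002, -0.0173, -0.012, 1, 0.01, -0.05, -0.03, 0.0001, -0.0201, -0.006, 1, 0.01, -0.05, -0.03, 0.0001, -0.021, 0.0005, 1, 0.01, -0.05, -0.03, 0, -0.0198, 0.007, 1, 0.01, -0.05, -0.03, 0, -0.0167, 0.0128, 1, 0.01, -0.05, -0.03, 0, -0.012, 0.0173, 1, 0.01, -0.05, -0.03, 0, -0.006, 0.0201, 1
```

Emit:
carry_out:
  motion: [0.01,-0.05,-0.03,0.0004,-0.0005,-0.021,1,0.01,-0.05,-0.03,0.0003,-0.007,-0.0198,1,0.01,-0.05,-0.03,0.0003,-0.0128,-0.0167,1,0.01,-0.05,-0.03,0.0002,-0.0173,-0.012,1,0.01,-0.05,-0.03,0.0001,-0.0201,-0.006,1,0.01,-0.05,-0.03,0.0001,-0.021,0.0005,1,0.01,-0.05,-0.03,0,-0.0198,0.007,1,0.01,-0.05,-0.03,0,-0.0167,0.0128,1,0.01,-0.05,-0.03,0,-0.012,0.0173,1,0.01,-0.05,-0.03,0,-0.006,0.0201,1]

```text
time_s: 7.3
eef_pos: [0.5595, -0.0007, 0.1387]
eef_rot: [0.126, 0.699, 0.119, -0.694]
wrist_force: [4.0, -16.2, -3.1]
opening: 0.329
```

```bash
python3 step.py "[18]*10" "dict(gain=.96)"
```

```text
t 7.3 [0.493, 3.406, 4.577, 2.097, 2.17]
t 7.35 p [ 0.5569 -0.0016  0.1385] ang 105.4 r 0.0699 F [ 1.6 -7.5  6. ] rv [ 0.21 -0.08 -0.7 ]
0.02, -0.01, -0.07, 0.0001, 0.0016, 0.021, 1, 0.02, -0.01, -0.07, 0.0002, 0.008, 0.0194, 1, 0.02, -0.01, -0.07, 0.0003, 0.0136, 0.016, 1, 0.02, -0.01, -0.07, 0.0004, 0.0179, 0.011, 1, 0.02, -0.01, -0.07, 0.0004, 0.0204, 0.0049, 1, 0.02, -0.01, -0.07, 0.0004, 0.021, -0.0016, 1, 0.02, -0.01, -0.07, 0.0004, 0.0194, -0.008, 1, 0.02, -0.01, -0.07, 0.0004, 0.016, -0.0136, 1, 0.02, -0.01, -0.07, 0.0003, 0.011, -0.0179, 1, 0.02, -0.01, -0.07, 0.0002, 0.0049, -0.0204, 1
```

```bash
cat > fit.py <<'E'
import numpy as np
from scipy.optimize import least_squares
# crank segments: (duration, deg turned); obs: (time, disc)
def sim(segs,p,w0=0.,a0=0.,lag=0.03,dt=.005):
    J,D=p; w,a=w0,a0; t=0; T=[0];TH=[a];W=[w];u=0
    for d,g in segs:
        for _ in range(int(round(d/dt))):
            u+=(np.deg2rad(g)/d-u)*dt/lag
            f=(u-w)-.1*w
            w=max(0,w+dt*(f-D)/J) ; a+=dt*w; t+=dt; T.append(t);TH.append(a);W.append(w)
    return np.array(T),np.array(TH),np.array(W)
S=[(.1,5)]+[(.1,10.2)]*9+[(.1,0)]+[(.1,14.7),(.1,16.5)]+[(.1,17.3)]*8+[(.05,0)]+[(.1,18.1)]*10+[(.05,0)]
t0=4.15
O=[(4.15,1.28),(5.15,1.644),(6.25,2.704),(7.3,4.42)]
def fit(S,O,p0=(.67,.9)):
    def res(p):
        T,a,w=sim(S,p,a0=p[2:][0] if len(p)>2 else 1.28); return [np.interp(t-t0,T,a)-x for t,x in O]
    r=least_squares(res,[*p0,1.28],x_scale=[.1,.1,.02]); return r.x,r.fun
if __name__=="__main__":
    p,f=fit(S,O); print(p,f); T,a,w=sim(S,p[:2],a0=p[2])
    for t in (1,2,2.1,2.6,3.1,3.15,3.2): print(t+t0,np.interp(t,T,a).round(3),np.interp(t,T,w).round(3))
    for g in (17,18,19,20):
        T,a,w=sim(S+([(.1,g)]*10+[(.05,0)])*5,p[:2],a0=p[2]); m=T>5; print(g,w[m].min(),w[m].max())
E
python3 fit.py
```

```text
Traceback (most recent call last):
  File "fit.py", line 20, in <module>
    p,f=fit(S,O); print(p,f); T,a,w=sim(S,p[:2],a0=p[2])
        ~~~^^^^^
  File "fit.py", line 18, in fit
    r=least_squares(res,[*p0,1.28],x_scale=[.1,.1,.02]); return r.x,r.fun
  File "fit.py", line 17, in res
    T,a,w=sim(S,p,a0=p[2:][0] if len(p)>2 else 1.28); return [np.interp(t-t0,T,a)-x for t,x in O]
          ~~~^^^^^^^^^^^^^^^^^^^^^^^^^^^^^^^^^^^^^^^
  File "fit.py", line 5, in sim
    J,D=p; w,a=w0,a0; t=0; T=[0];TH=[a];W=[w];u=0
    ^^^
ValueError: too many values to unpack (expected 2)
```

```bash
sed -i 's/J,D=p;/J,D=p[:2];/; s/a0=p\[2:\]\[0\] if len(p)>2 else 1.28/a0=p[2]/' fit.py; python3 fit.py
```

```text
[0.51971114 1.08304296 1.30701838] [ 0.02701838 -0.03673307  0.00649925  0.00321544]
5.15 1.607 0.534
6.15 2.557 1.504
6.25 2.71 1.553
6.75 3.461 1.652
7.25 4.333 1.806
7.300000000000001 4.423 1.814
7.3500000000000005 4.51 1.651
17 1.4434249489040052 1.6760979515868373
18 1.5860887939080852 1.8307910066295356
19 1.7273955716914613 1.987198442306629
20 1.8687023494748358 2.1436058779837217
```

```bash
python3 plan.py "[20]+[21]*9" "dict(gain=.96)"
```

```text
t 7.35 p [ 0.5569 -0.0016  0.1385] ang 105.4 r 0.0699 F [ 1.6 -7.5  6. ] rv [ 0.21 -0.08 -0.7 ]
0.02, -0.01, -0.07, 0.0001, 0.0022, 0.0232, 1, 0.02, -0.01, -0.07, 0.0003, 0.0107, 0.022, 1, 0.02, -0.01, -0.07, 0.0003, 0.0179, 0.0167, 1, 0.02, -0.01, -0.07, 0.0004, 0.0227, 0.0092, 1, 0.02, -0.01, -0.07, 0.0005, 0.0245, 0.0005, 1, 0.02, -0.01, -0.07, 0.0004, 0.023, -0.0084, 1, 0.02, -0.01, -0.07, 0.0004, 0.0185, -0.016, 1, 0.02, -0.01, -0.07, 0.0003, 0.0115, -0.0216, 1, 0.02, -0.01, -0.07, 0.0002, 0.003, -0.0243, 1, 0.02, -0.01, -0.07, 0.0001, -0.0059, -0.0238, 1
```

Emit:
carry_out:
  motion: [0.02,-0.01,-0.07,0.0001,0.0022,0.0232,1,0.02,-0.01,-0.07,0.0003,0.0107,0.022,1,0.02,-0.01,-0.07,0.0003,0.0179,0.0167,1,0.02,-0.01,-0.07,0.0004,0.0227,0.0092,1,0.02,-0.01,-0.07,0.0005,0.0245,0.0005,1,0.02,-0.01,-0.07,0.0004,0.023,-0.0084,1,0.02,-0.01,-0.07,0.0004,0.0185,-0.016,1,0.02,-0.01,-0.07,0.0003,0.0115,-0.0216,1,0.02,-0.01,-0.07,0.0002,0.003,-0.0243,1,0.02,-0.01,-0.07,0.0001,-0.0059,-0.0238,1]

```text
time_s: 8.35
eef_pos: [0.6098, -0.1294, 0.1393]
eef_rot: [-0.131, -0.695, -0.111, 0.699]
wrist_force: [7.4, -14.4, -7.7]
opening: 0.328
```

```bash
python3 step.py "[21]*10" "dict(gain=.96)"
```

```text
t 8.35 [0.224, 3.57, 0.095, 1.435, 1.467]
t 8.4 p [ 0.6129 -0.1272  0.1395] ang -57.3 r 0.0691 F [ 12.7 -18.1 -11.8] rv [ 0.01  0.36 -1.64]
0, 0.04, -0.16, -0.0002, -0.0097, -0.0225, 1, 0, 0.04, -0.16, -0.0003, -0.0171, -0.0175, 1, 0, 0.04, -0.16, -0.0005, -0.0223, -0.0102, 1, 0, 0.04, -0.16, -0.0005, -0.0244, -0.0015, 1, 0, 0.04, -0.16, -0.0004, -0.0234, 0.0073, 1, 0, 0.04, -0.16, -0.0002, -0.0192, 0.0152, 1, 0, 0.04, -0.16, 0, -0.0124, 0.0211, 1, 0, 0.04, -0.16, 0.0003, -0.0041, 0.0242, 1, 0, 0.04, -0.16, 0.0005, 0.0049, 0.024, 1, 0, 0.04, -0.16, 0.0008, 0.0131, 0.0207, 1
```

```bash
cat > fit2.py <<'E'
from fit import *
S=S+[(.1,19.4)]*10+[(.05,3)]
S[-13]=(.05,2)
O=O+[(8.35,6.507)]
p,f=fit(S,O); print(p,f); T,a,w=sim(S,p[:2],a0=p[2])
for t in (1,2.1,2.6,3.15,3.2,3.7,4.2,4.25): print(t+t0,np.interp(t,T,a).round(3),np.interp(t,T,w).round(3))
for g in (18,19,20,21):
    T,a,w=sim(S+([(.1,g)]*10+[(.05,2)])*5,p[:2],a0=p[2]); m=T>5; print(g,w[m].min(),w[m].max(),a[T<5.2][-1])
E
python3 fit2.py
```

```text
[1.14230734 0.67135356 1.31611158] [ 0.03611158 -0.03340448 -0.01908611  0.01770333 -0.00132432]
5.15 1.611 0.579
6.25 2.685 1.467
6.75 3.449 1.679
7.300000000000001 4.438 1.745
7.3500000000000005 4.524 1.722
7.8500000000000005 5.458 2.0
8.350000000000001 6.506 2.121
8.4 6.506 2.121
18 2.0919390421658037 2.183317563163639 8.647563297801586
19 2.189668545465587 2.334668517152072 8.702289565593983
20 2.285597193055653 2.4877594876012146 8.757015833386385
21 2.3813083968277384 2.640850458050356 8.811742101178773
```

```bash
python3 plan.py "[19]*10" "dict(gain=.98)"
```

```text
t 8.4 p [ 0.6129 -0.1272  0.1395] ang -57.3 r 0.0691 F [ 12.7 -18.1 -11.8] rv [ 0.01  0.36 -1.64]
0, 0.04, -0.16, -0.0001, -0.0086, -0.0209, 1, 0, 0.04, -0.16, -0.0003, -0.015, -0.017, 1, 0, 0.04, -0.16, -0.0004, -0.0197, -0.0112, 1, 0, 0.04, -0.16, -0.0004, -0.0223, -0.0041, 1, 0, 0.04, -0.16, -0.0004, -0.0224, 0.0033, 1, 0, 0.04, -0.16, -0.0003, -0.0201, 0.0104, 1, 0, 0.04, -0.16, -0.0001, -0.0156, 0.0164, 1, 0, 0.04, -0.16, 0.0001, -0.0094, 0.0206, 1, 0, 0.04, -0.16, 0.0003, -0.0022, 0.0225, 1, 0, 0.04, -0.16, 0.0005, 0.0053, 0.022, 1
```

Emit:
carry_out:
  motion: [0,0.04,-0.16,-0.0001,-0.0086,-0.0209,1,0,0.04,-0.16,-0.0003,-0.015,-0.017,1,0,0.04,-0.16,-0.0004,-0.0197,-0.0112,1,0,0.04,-0.16,-0.0004,-0.0223,-0.0041,1,0,0.04,-0.16,-0.0004,-0.0224,0.0033,1,0,0.04,-0.16,-0.0003,-0.0201,0.0104,1,0,0.04,-0.16,-0.0001,-0.0156,0.0164,1,0,0.04,-0.16,0.0001,-0.0094,0.0206,1,0,0.04,-0.16,0.0003,-0.0022,0.0225,1,0,0.04,-0.16,0.0005,0.0053,0.022,1]

```text
time_s: 9.4
eef_pos: [0.5241, -0.0204, 0.1389]
eef_rot: [0.13, 0.699, 0.114, -0.694]
wrist_force: [15.7, -15.9, -11.5]
opening: 0.323
```

```bash
python3 step.py "[19]*10" "dict(gain=.98)"
```

```text
t 9.4 [0.074, 4.01, 2.502, 0.968, 1.033]
t 9.45 p [ 0.5226 -0.0224  0.1387] ang 138.6 r 0.0705 F [ 8.6 -9.5 -4. ] rv [ 0.05 -0.13 -1.41]
0.01, -0.01, -0.14, 0.0005, 0.014, 0.0178, 1, 0.01, -0.01, -0.14, 0.0006, 0.0191, 0.0122, 1, 0.01, -0.01, -0.14, 0.0007, 0.022, 0.0054, 1, 0.01, -0.01, -0.14, 0.0007, 0.0225, -0.0021, 1, 0.01, -0.01, -0.14, 0.0007, 0.0206, -0.0093, 1, 0.01, -0.01, -0.14, 0.0006, 0.0165, -0.0155, 1, 0.01, -0.01, -0.14, 0.0005, 0.0105, -0.0201, 1, 0.01, -0.01, -0.14, 0.0003, 0.0034, -0.0224, 1, 0.01, -0.01, -0.14, 0.0001, -0.0041, -0.0223, 1, 0.01, -0.01, -0.14, -0.0001, -0.0111, -0.0197, 1
```

Emit:
carry_out:
  motion: [0.01,-0.01,-0.14,0.0005,0.014,0.0178,1,0.01,-0.01,-0.14,0.0006,0.0191,0.0122,1,0.01,-0.01,-0.14,0.0007,0.022,0.0054,1,0.01,-0.01,-0.14,0.0007,0.0225,-0.0021,1,0.01,-0.01,-0.14,0.0007,0.0206,-0.0093,1,0.01,-0.01,-0.14,0.0006,0.0165,-0.0155,1,0.01,-0.01,-0.14,0.0005,0.0105,-0.0201,1,0.01,-0.01,-0.14,0.0003,0.0034,-0.0224,1,0.01,-0.01,-0.14,0.0001,-0.0041,-0.0223,1,0.01,-0.01,-0.14,-0.0001,-0.0111,-0.0197,1]

```text
time_s: 10.45
eef_pos: [0.6277, -0.1148, 0.1392]
eef_rot: [0.126, 0.7, 0.111, -0.694]
wrist_force: [8.5, -7.4, -8.0]
opening: 0.328
```

```bash
python3 step.py "[19]*10" "dict(gain=.98)"
```

```text
t 10.45 [0.624, 3.275, 4.709, 1.61, 1.657]
t 10.5 p [ 0.6299 -0.1118  0.1393] ang -38.2 r 0.0692 F [ 14.1  -8.3 -10.7] rv [-0.35 -0.41 -1.2 ]
-0.03, -0.04, -0.12, 0, -0.0151, -0.0169, 1, -0.03, -0.04, -0.12, -0.0001, -0.0198, -0.011, 1, -0.03, -0.04, -0.12, -0.0002, -0.0223, -0.004, 1, -0.03, -0.04, -0.12, -0.0003, -0.0224, 0.0035, 1, -0.03, -0.04, -0.12, -0.0003, -0.02, 0.0106, 1, -0.03, -0.04, -0.12, -0.0002, -0.0155, 0.0165, 1, -0.03, -0.04, -0.12, -0.0001, -0.0092, 0.0207, 1, -0.03, -0.04, -0.12, 0, -0.002, 0.0226, 1, -0.03, -0.04, -0.12, 0.0002, 0.0054, 0.022, 1, -0.03, -0.04, -0.12, 0.0003, 0.0123, 0.019, 1
```

Emit:
carry_out:
  motion: [-0.03,-0.04,-0.12,0,-0.0151,-0.0169,1,-0.03,-0.04,-0.12,-0.0001,-0.0198,-0.011,1,-0.03,-0.04,-0.12,-0.0002,-0.0223,-0.004,1,-0.03,-0.04,-0.12,-0.0003,-0.0224,0.0035,1,-0.03,-0.04,-0.12,-0.0003,-0.02,0.0106,1,-0.03,-0.04,-0.12,-0.0002,-0.0155,0.0165,1,-0.03,-0.04,-0.12,-0.0001,-0.0092,0.0207,1,-0.03,-0.04,-0.12,0,-0.002,0.0226,1,-0.03,-0.04,-0.12,0.0002,0.0054,0.022,1,-0.03,-0.04,-0.12,0.0003,0.0123,0.019,1]

```text
time_s: 11.5
eef_pos: [0.5108, -0.0399, 0.139]
eef_rot: [0.132, 0.701, 0.113, -0.692]
wrist_force: [21.6, -10.1, -18.9]
opening: 0.326
```

```bash
python3 step.py "[19]*10" "dict(gain=1.02)"
```

```text
t 11.5 [0.468, 3.891, 0.318, 1.831, 1.907]
t 11.55 p [ 0.5101 -0.0423  0.1389] ang 157.8 r 0.0706 F [ 13.1  -8.6 -11.1] rv [ 0.16 -0.41 -1.72]
0.02, -0.04, -0.17, 0.0007, 0.0199, 0.0127, 1, 0.02, -0.04, -0.17, 0.0008, 0.0229, 0.0055, 1, 0.02, -0.04, -0.17, 0.0009, 0.0235, -0.0022, 1, 0.02, -0.04, -0.17, 0.0009, 0.0215, -0.0097, 1, 0.02, -0.04, -0.17, 0.0008, 0.0171, -0.0162, 1, 0.02, -0.04, -0.17, 0.0007, 0.0109, -0.0209, 1, 0.02, -0.04, -0.17, 0.0005, 0.0035, -0.0233, 1, 0.02, -0.04, -0.17, 0.0002, -0.0043, -0.0232, 1, 0.02, -0.04, -0.17, 0, -0.0116, -0.0205, 1, 0.02, -0.04, -0.17, -0.0002, -0.0176, -0.0156, 1
```

Emit:
carry_out:
  motion: [0.02,-0.04,-0.17,0.0007,0.0199,0.0127,1,0.02,-0.04,-0.17,0.0008,0.0229,0.0055,1,0.02,-0.04,-0.17,0.0009,0.0235,-0.0022,1,0.02,-0.04,-0.17,0.0009,0.0215,-0.0097,1,0.02,-0.04,-0.17,0.0008,0.0171,-0.0162,1,0.02,-0.04,-0.17,0.0007,0.0109,-0.0209,1,0.02,-0.04,-0.17,0.0005,0.0035,-0.0233,1,0.02,-0.04,-0.17,0.0002,-0.0043,-0.0232,1,0.02,-0.04,-0.17,0,-0.0116,-0.0205,1,0.02,-0.04,-0.17,-0.0002,-0.0176,-0.0156,1]

```text
time_s: 12.55
eef_pos: [0.6435, -0.085, 0.1387]
eef_rot: [0.119, 0.7, 0.118, -0.694]
wrist_force: [-2.5, -0.6, -1.5]
opening: 0.324
```

```bash
python3 step.py "[19]*10" "dict(gain=.98)"
```

```text
t 12.55 [0.276, 3.537, 6.108, 0.016, 0.06]
t 12.6 p [ 0.644  -0.0808  0.1388] ang -9.8 r 0.0695 F [ 4.5  2.8 -0.2] rv [-0.35 -0.54 -0.02]
-0.03, -0.05, 0, 0.0002, -0.0213, -0.0076, 1, -0.03, -0.05, 0, 0.0002, -0.0226, -0.0003, 1, -0.03, -0.05, 0, 0.0001, -0.0215, 0.0071, 1, -0.03, -0.05, 0, 0, -0.018, 0.0137, 1, -0.03, -0.05, 0, 0, -0.0126, 0.0188, 1, -0.03, -0.05, 0, 0, -0.0057, 0.0219, 1, -0.03, -0.05, 0, 0, 0.0017, 0.0226, 1, -0.03, -0.05, 0, 0, 0.009, 0.0208, 1, -0.03, -0.05, 0, 0, 0.0153, 0.0167, 1, -0.03, -0.05, 0, 0.0001, 0.0199, 0.0109, 1
```

Emit:
carry_out:
  motion: [-0.03,-0.05,0,0.0002,-0.0213,-0.0076,1,-0.03,-0.05,0,0.0002,-0.0226,-0.0003,1,-0.03,-0.05,0,0.0001,-0.0215,0.0071,1,-0.03,-0.05,0,0,-0.018,0.0137,1,-0.03,-0.05,0,0,-0.0126,0.0188,1,-0.03,-0.05,0,0,-0.0057,0.0219,1,-0.03,-0.05,0,0,0.0017,0.0226,1,-0.03,-0.05,0,0,0.009,0.0208,1,-0.03,-0.05,0,0,0.0153,0.0167,1,-0.03,-0.05,0,0.0001,0.0199,0.0109,1]

```text
time_s: 13.6
eef_pos: [0.5044, -0.0722, 0.139]
eef_rot: [0.134, 0.704, 0.114, -0.688]
wrist_force: [24.3, 0.8, -20.2]
opening: 0.326
```

```bash
python3 step.py "[19]*10" "dict(gain=1.02)"
```

```text
t 13.6 [0.151, 3.811, 4.956, 1.603, 1.677]
t 13.65 p [ 0.505  -0.0749  0.1391] ang -175.2 r 0.0707 F [ 13.3  -2.6 -16.1] rv [ 0.38 -1.01 -1.9 ]
0.04, -0.1, -0.19, 0.0009, 0.0234, 0.0024, 1, 0.04, -0.1, -0.19, 0.0011, 0.0229, -0.0054, 1, 0.04, -0.1, -0.19, 0.0011, 0.0199, -0.0125, 1, 0.04, -0.1, -0.19, 0.001, 0.0148, -0.0183, 1, 0.04, -0.1, -0.19, 0.0009, 0.008, -0.0222, 1, 0.04, -0.1, -0.19, 0.0006, 0.0003, -0.0236, 1, 0.04, -0.1, -0.19, 0.0004, -0.0073, -0.0224, 1, 0.04, -0.1, -0.19, 0.0001, -0.0142, -0.0188, 1, 0.04, -0.1, -0.19, -0.0002, -0.0196, -0.0131, 1, 0.04, -0.1, -0.19, -0.0004, -0.0228, -0.006, 1
```

Emit:
carry_out:
  motion: [0.04,-0.1,-0.19,0.0009,0.0234,0.0024,1,0.04,-0.1,-0.19,0.0011,0.0229,-0.0054,1,0.04,-0.1,-0.19,0.0011,0.0199,-0.0125,1,0.04,-0.1,-0.19,0.001,0.0148,-0.0183,1,0.04,-0.1,-0.19,0.0009,0.008,-0.0222,1,0.04,-0.1,-0.19,0.0006,0.0003,-0.0236,1,0.04,-0.1,-0.19,0.0004,-0.0073,-0.0224,1,0.04,-0.1,-0.19,0.0001,-0.0142,-0.0188,1,0.04,-0.1,-0.19,-0.0002,-0.0196,-0.0131,1,0.04,-0.1,-0.19,-0.0004,-0.0228,-0.006,1]

```text
time_s: 14.65
eef_pos: [0.6426, -0.0498, 0.1386]
eef_rot: [0.118, 0.698, 0.119, -0.696]
wrist_force: [-7.6, -3.4, 0.1]
opening: 0.328
```

```bash
python3 step.py "[19]*10" "dict(gain=.98)"
```

```text
t 14.65 [0.003, 3.117, 0.578, 2.094, 2.153]
t 14.7 p [ 0.6411 -0.0457  0.1385] ang 19.6 r 0.0696 F [-2.6  3.1  7.7] rv [-0.3  -0.02  0.24]
-0.03, 0, 0.02, 0.0002, -0.0223, 0.0038, 1, -0.03, 0, 0.02, 0.0002, -0.0199, 0.0108, 1, -0.03, 0, 0.02, 0.0002, -0.0153, 0.0167, 1, -0.03, 0, 0.02, 0.0002, -0.009, 0.0208, 1, -0.03, 0, 0.02, 0.0001, -0.0017, 0.0226, 1, -0.03, 0, 0.02, 0.0001, 0.0057, 0.0219, 1, -0.03, 0, 0.02, 0.0001, 0.0125, 0.0189, 1, -0.03, 0, 0.02, 0.0001, 0.018, 0.0137, 1, -0.03, 0, 0.02, 0.0001, 0.0215, 0.0071, 1, -0.03, 0, 0.02, 0.0001, 0.0226, -0.0002, 1
```

```bash
python3 plan.py "[16,13]+[11]*8"
```

```text
t 14.7 p [ 0.6411 -0.0457  0.1385] ang 19.6 r 0.0696 F [-2.6  3.1  7.7] rv [-0.3  -0.02  0.24]
-0.03, 0, 0.02, 0.0002, -0.0193, 0.0027, 1, -0.03, 0, 0.02, 0.0002, -0.0146, 0.0061, 1, -0.03, 0, 0.02, 0.0002, -0.011, 0.0076, 1, -0.03, 0, 0.02, 0.0002, -0.0094, 0.0096, 1, -0.03, 0, 0.02, 0.0002, -0.0074, 0.0112, 1, -0.03, 0, 0.02, 0.0002, -0.0051, 0.0124, 1, -0.03, 0, 0.02, 0.0002, -0.0026, 0.0132, 1, -0.03, 0, 0.02, 0.0001, -0.0001, 0.0134, 1, -0.03, 0, 0.02, 0.0001, 0.0025, 0.0132, 1, -0.03, 0, 0.02, 0.0001, 0.0049, 0.0125, 1
```

Emit:
carry_out:
  motion: [-0.03,0,0.02,0.0002,-0.0193,0.0027,1,-0.03,0,0.02,0.0002,-0.0146,0.0061,1,-0.03,0,0.02,0.0002,-0.011,0.0076,1,-0.03,0,0.02,0.0002,-0.0094,0.0096,1,-0.03,0,0.02,0.0002,-0.0074,0.0112,1,-0.03,0,0.02,0.0002,-0.0051,0.0124,1,-0.03,0,0.02,0.0002,-0.0026,0.0132,1,-0.03,0,0.02,0.0001,-0.0001,0.0134,1,-0.03,0,0.02,0.0001,0.0025,0.0132,1,-0.03,0,0.02,0.0001,0.0049,0.0125,1]

```text
time_s: 15.7
eef_pos: [0.517, -0.0292, 0.1389]
eef_rot: [0.135, 0.7, 0.113, -0.692]
wrist_force: [16.1, -11.6, -15.2]
opening: 0.324
```

```bash
python3 step.py "[10]*10"
```

```text
t 15.7 [0.217, 3.951, 2.632, 1.256, 1.287]
t 15.75 p [ 0.5163 -0.0305  0.1388] ang 147.0 r 0.0707 F [ 12.7  -9.4 -11.6] rv [ 0.44 -0.29 -1.93]
0.04, -0.03, -0.19, 0.0004, 0.0081, 0.0091, 1, 0.04, -0.03, -0.19, 0.0005, 0.0096, 0.0076, 1, 0.04, -0.03, -0.19, 0.0005, 0.0107, 0.0058, 1, 0.04, -0.03, -0.19, 0.0006, 0.0116, 0.0038, 1, 0.04, -0.03, -0.19, 0.0006, 0.0121, 0.0017, 1, 0.04, -0.03, -0.19, 0.0006, 0.0122, -0.0004, 1, 0.04, -0.03, -0.19, 0.0006, 0.0119, -0.0025, 1, 0.04, -0.03, -0.19, 0.0006, 0.0113, -0.0045, 1, 0.04, -0.03, -0.19, 0.0006, 0.0104, -0.0064, 1, 0.04, -0.03, -0.19, 0.0005, 0.0091, -0.0081, 1
```

Emit:
carry_out:
  motion: [0.04,-0.03,-0.19,0.0004,0.0081,0.0091,1,0.04,-0.03,-0.19,0.0005,0.0096,0.0076,1,0.04,-0.03,-0.19,0.0005,0.0107,0.0058,1,0.04,-0.03,-0.19,0.0006,0.0116,0.0038,1,0.04,-0.03,-0.19,0.0006,0.0121,0.0017,1,0.04,-0.03,-0.19,0.0006,0.0122,-0.0004,1,0.04,-0.03,-0.19,0.0006,0.0119,-0.0025,1,0.04,-0.03,-0.19,0.0006,0.0113,-0.0045,1,0.04,-0.03,-0.19,0.0006,0.0104,-0.0064,1,0.04,-0.03,-0.19,0.0005,0.0091,-0.0081,1]

```text
time_s: 16.75
eef_pos: [0.5505, -0.1355, 0.1383]
eef_rot: [0.12, 0.702, 0.123, -0.692]
wrist_force: [3.7, 8.2, 6.2]
opening: 0.326
```

```bash
python3 step.py "[9.5]*10"
```

```text
t 16.75 [0.51, 3.794, 3.793, 2.486, 2.57]
t 16.8 p [ 0.5523 -0.136   0.1385] ang -109.1 r 0.0709 F [2.7 3.7 3.2] rv [-0.05 -0.96  0.07]
0, -0.1, 0.01, 0.0003, 0.0065, -0.0096, 1, 0, -0.1, 0.01, 0.0003, 0.0048, -0.0105, 1, 0, -0.1, 0.01, 0.0003, 0.003, -0.0112, 1, 0, -0.1, 0.01, 0.0003, 0.0011, -0.0115, 1, 0, -0.1, 0.01, 0.0003, -0.0008, -0.0116, 1, 0, -0.1, 0.01, 0.0003, -0.0027, -0.0113, 1, 0, -0.1, 0.01, 0.0003, -0.0045, -0.0107, 1, 0, -0.1, 0.01, 0.0003, -0.0062, -0.0098, 1, 0, -0.1, 0.01, 0.0003, -0.0077, -0.0086, 1, 0, -0.1, 0.01, 0.0003, -0.0091, -0.0072, 1
```

Emit:
carry_out:
  motion: [0,-0.1,0.01,0.0003,0.0065,-0.0096,1,0,-0.1,0.01,0.0003,0.0048,-0.0105,1,0,-0.1,0.01,0.0003,0.003,-0.0112,1,0,-0.1,0.01,0.0003,0.0011,-0.0115,1,0,-0.1,0.01,0.0003,-0.0008,-0.0116,1,0,-0.1,0.01,0.0003,-0.0027,-0.0113,1,0,-0.1,0.01,0.0003,-0.0045,-0.0107,1,0,-0.1,0.01,0.0003,-0.0062,-0.0098,1,0,-0.1,0.01,0.0003,-0.0077,-0.0086,1,0,-0.1,0.01,0.0003,-0.0091,-0.0072,1]

```text
time_s: 17.8
eef_pos: [0.6444, -0.0828, 0.1381]
eef_rot: [-0.117, -0.689, -0.128, 0.704]
wrist_force: [-9.9, 1.2, 11.1]
opening: 0.326
```

```bash
python3 step.py "[9]*10"
```

```text
t 17.8 [0.568, 3.11, 4.674, 1.515, 1.573]
t 17.85 p [ 0.6447 -0.0809  0.1381] ang -9.8 r 0.0702 F [-8.8  2.6 10.4] rv [0.25 1.02 1.11]
0.03, 0.1, 0.11, 0.0002, -0.0099, -0.0047, 1, 0.03, 0.1, 0.11, 0.0003, -0.0105, -0.0031, 1, 0.03, 0.1, 0.11, 0.0003, -0.0109, -0.0014, 1, 0.03, 0.1, 0.11, 0.0003, -0.011, 0.0003, 1, 0.03, 0.1, 0.11, 0.0004, -0.0108, 0.002, 1, 0.03, 0.1, 0.11, 0.0004, -0.0103, 0.0037, 1, 0.03, 0.1, 0.11, 0.0004, -0.0096, 0.0053, 1, 0.03, 0.1, 0.11, 0.0004, -0.0087, 0.0067, 1, 0.03, 0.1, 0.11, 0.0004, -0.0075, 0.008, 1, 0.03, 0.1, 0.11, 0.0004, -0.0062, 0.0091, 1
```

Emit:
carry_out:
  motion: [0.03,0.1,0.11,0.0002,-0.0099,-0.0047,1,0.03,0.1,0.11,0.0003,-0.0105,-0.0031,1,0.03,0.1,0.11,0.0003,-0.0109,-0.0014,1,0.03,0.1,0.11,0.0003,-0.011,0.0003,1,0.03,0.1,0.11,0.0004,-0.0108,0.002,1,0.03,0.1,0.11,0.0004,-0.0103,0.0037,1,0.03,0.1,0.11,0.0004,-0.0096,0.0053,1,0.03,0.1,0.11,0.0004,-0.0087,0.0067,1,0.03,0.1,0.11,0.0004,-0.0075,0.008,1,0.03,0.1,0.11,0.0004,-0.0062,0.0091,1]

```text
time_s: 18.85
eef_pos: [0.5928, -0.0018, 0.1386]
eef_rot: [0.125, 0.698, 0.119, -0.695]
wrist_force: [2.3, 1.7, 6.9]
opening: 0.326
```

```bash
python3 step.py "[7]*10"
```

```text
t 18.85 [0.436, 3.737, 5.175, 2.103, 2.157]
t 18.9 p [ 0.591  -0.0013  0.1384] ang 77.1 r 0.0694 F [ 0.4  4.2 11.2] rv [ 0.12 -0.04 -0.46]
0.01, 0, -0.05, 0.0001, -0.0042, 0.0075, 1, 0.01, 0, -0.05, 0.0001, -0.0032, 0.0079, 1, 0.01, 0, -0.05, 0.0001, -0.0023, 0.0082, 1, 0.01, 0, -0.05, 0.0001, -0.0012, 0.0085, 1, 0.01, 0, -0.05, 0.0001, -0.0002, 0.0085, 1, 0.01, 0, -0.05, 0.0001, 0.0008, 0.0085, 1, 0.01, 0, -0.05, 0.0002, 0.0019, 0.0083, 1, 0.01, 0, -0.05, 0.0002, 0.0029, 0.008, 1, 0.01, 0, -0.05, 0.0002, 0.0038, 0.0076, 1, 0.01, 0, -0.05, 0.0002, 0.0047, 0.0071, 1
```

Emit:
carry_out:
  motion: [0.01,0,-0.05,0.0001,-0.0042,0.0075,1,0.01,0,-0.05,0.0001,-0.0032,0.0079,1,0.01,0,-0.05,0.0001,-0.0023,0.0082,1,0.01,0,-0.05,0.0001,-0.0012,0.0085,1,0.01,0,-0.05,0.0001,-0.0002,0.0085,1,0.01,0,-0.05,0.0001,0.0008,0.0085,1,0.01,0,-0.05,0.0002,0.0019,0.0083,1,0.01,0,-0.05,0.0002,0.0029,0.008,1,0.01,0,-0.05,0.0002,0.0038,0.0076,1,0.01,0,-0.05,0.0002,0.0047,0.0071,1]

```text
time_s: 19.9
eef_pos: [0.5132, -0.0361, 0.1387]
eef_rot: [0.125, 0.698, 0.119, -0.695]
wrist_force: [6.4, -3.5, 2.0]
opening: 0.323
```

```bash
python3 step.py "[7.5]*10"
```

```text
t 19.9 [0.118, 3.44, 5.565, 1.124, 1.147]
t 19.95 p [ 0.5128 -0.0371  0.1386] ang 153.1 r 0.0704 F [ 3.9 -2.2  3.2] rv [ 0.13 -0.07 -0.5 ]
0.01, -0.01, -0.05, 0.0002, 0.0067, 0.0063, 1, 0.01, -0.01, -0.05, 0.0002, 0.0074, 0.0053, 1, 0.01, -0.01, -0.05, 0.0002, 0.0081, 0.0043, 1, 0.01, -0.01, -0.05, 0.0002, 0.0086, 0.0032, 1, 0.01, -0.01, -0.05, 0.0002, 0.0089, 0.0021, 1, 0.01, -0.01, -0.05, 0.0002, 0.0091, 0.0009, 1, 0.01, -0.01, -0.05, 0.0002, 0.0092, -0.0003, 1, 0.01, -0.01, -0.05, 0.0002, 0.009, -0.0015, 1, 0.01, -0.01, -0.05, 0.0002, 0.0088, -0.0027, 1, 0.01, -0.01, -0.05, 0.0002, 0.0083, -0.0038, 1
```

Emit:
carry_out:
  motion: [0.01,-0.01,-0.05,0.0002,0.0067,0.0063,1,0.01,-0.01,-0.05,0.0002,0.0074,0.0053,1,0.01,-0.01,-0.05,0.0002,0.0081,0.0043,1,0.01,-0.01,-0.05,0.0002,0.0086,0.0032,1,0.01,-0.01,-0.05,0.0002,0.0089,0.0021,1,0.01,-0.01,-0.05,0.0002,0.0091,0.0009,1,0.01,-0.01,-0.05,0.0002,0.0092,-0.0003,1,0.01,-0.01,-0.05,0.0002,0.009,-0.0015,1,0.01,-0.01,-0.05,0.0002,0.0088,-0.0027,1,0.01,-0.01,-0.05,0.0002,0.0083,-0.0038,1]

```text
time_s: 20.95
eef_pos: [0.5309, -0.1244, 0.1383]
eef_rot: [0.118, 0.7, 0.124, -0.693]
wrist_force: [4.7, 6.5, 7.3]
opening: 0.326
```

```bash
python3 step.py "[7,7,7,6,5,3,2,0,0,0]"
```

```text
t 20.95 [0.525, 3.945, 5.906, 1.132, 1.223]
t 21.0 p [ 0.532  -0.1252  0.1384] ang -127.8 r 0.071 F [3.9 3.9 3.7] rv [-0.08 -0.66  0.34]
-0.01, -0.07, 0.03, 0.0002, 0.0069, -0.005, 1, -0.01, -0.07, 0.03, 0.0002, 0.0062, -0.0058, 1, -0.01, -0.07, 0.03, 0.0002, 0.0055, -0.0066, 1, -0.01, -0.07, 0.03, 0.0002, 0.004, -0.0061, 1, -0.01, -0.07, 0.03, 0.0002, 0.0029, -0.0054, 1, -0.01, -0.07, 0.03, 0.0002, 0.0015, -0.0033, 1, -0.01, -0.07, 0.03, 0.0002, 0.0009, -0.0023, 1, -0.01, -0.07, 0.03, 0.0001, 0, 0, 1, -0.01, -0.07, 0.03, 0.0001, 0, 0, 1, -0.01, -0.07, 0.03, 0.0001, 0, 0, 1
```

Emit:
carry_out:
  motion: [0,-0.07,0.03,0.0002,0.0069,-0.005,1,0,-0.07,0.03,0.0002,0.0062,-0.0058,1,0,-0.07,0.03,0.0002,0.0055,-0.0066,1,0,-0.07,0.03,0.0002,0.004,-0.0061,1,0,-0.07,0.03,0.0002,0.0029,-0.0054,1,0,-0.07,0.03,0.0002,0.0015,-0.0033,1,0,-0.07,0.03,0.0002,0.0009,-0.0023,1,0,0,0,0,0,0,1,0,0,0,0,0,0,1,0,0,0,0,0,0,1]

```text
time_s: 22.0
eef_pos: [0.5719, -0.1398, 0.1383]
eef_rot: [-0.117, -0.694, -0.127, 0.699]
wrist_force: [-0.2, 2.9, 7.5]
opening: 0.324
```

```bash
python3 step.py "[7]*3"; python3 - <<'E'
from vis import *
im=ctrl.camera("scene"); print([round(float(v),3) for v in look("scene",im)])
print(lm("scene","copper_cap"),lm("scene","gauge_point"),lm("scene","axis"))
cv2.imwrite("pics/scene4.png",im[160:310,170:370].repeat(4,0).repeat(4,1))
it=ctrl.camera("top"); print([round(float(v),3) for v in look("top",it)])
print(lm("top","copper_cap"),lm("top","gauge_point"),lm("top","axis"))
cv2.imwrite("pics/top4.png",it[60:260,190:370].repeat(3,0).repeat(3,1))
E
```

```text
t 22.0 [0.733, 3.419, 6.137, 1.233, 1.303]
t 22.05 p [ 0.5719 -0.1399  0.1383] ang -92.9 r 0.071 F [1.5 2.8 7. ] rv [0.09 0.3  0.93]
0.03, 0.1, 0.31, 0.0003, 0.0028, -0.0081, 1, 0.03, 0.1, 0.31, 0.0004, 0.0018, -0.0084, 1, 0.03, 0.1, 0.31, 0.0004, 0.0008, -0.0085, 1
[0.733, 3.407, 6.146, 1.229, 1.267]
[(0.75, array([ 0.6785, -0.0556,  0.0847])), (0.51, array([ 0.5755, -0.0687,  0.0697]))] [(0.86, array([ 0.6811, -0.0546,  0.0889]))] [(0.87, array([ 0.5738, -0.071 ,  0.1385]))]
[0.731, 1.866, 0.062, 1.219, 1.377]
[(0.88, array([ 0.6807, -0.0516,  0.0841]))] [(0.7, array([ 0.6807, -0.0492,  0.0884]))] [(0.76, array([ 0.5777, -0.0715,  0.1411]))]
```

View pics/scene4.png

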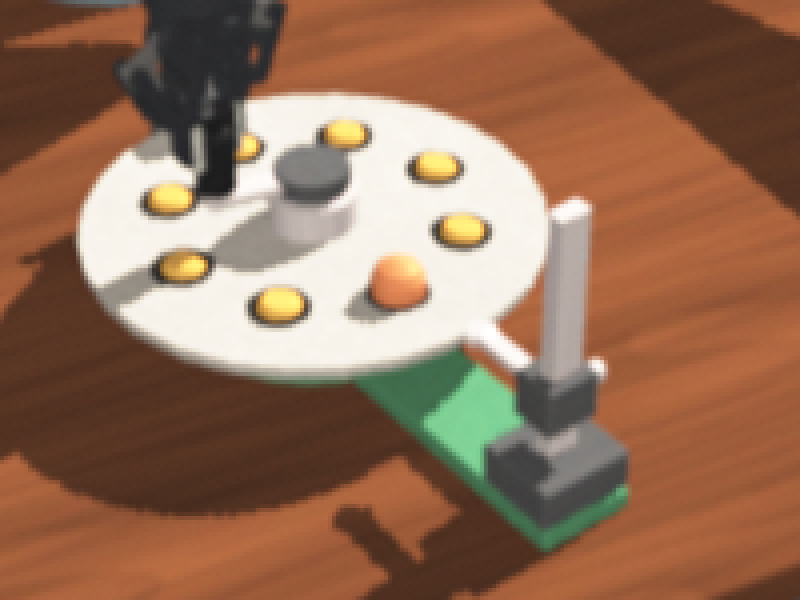

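View pics/top4.png

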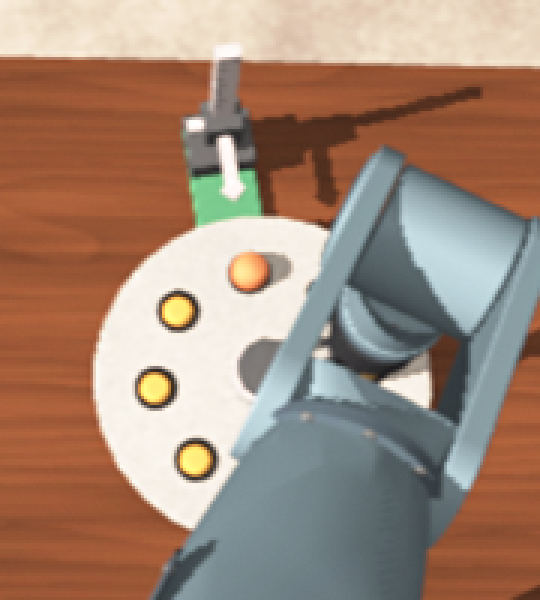

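```bash
python3 - <<'E'
from vis import *
def ray(cam,uv,z):
    P=ctrl.camera_params(cam); T=np.array(P["pose"]); d=T[:3,:3]@np.linalg.solve(np.array(P["mtx"]),[*uv,1]); o=T[:3,3]
    return (o+d*(z-o[2])/d[2])[:2]
t=lambda x,y:(190+(x-1)/3,60+(y-1)/3); s=lambda x,y:(170+(x-1.5)/4,160+(y-1.5)/4)
for n,c,uv,z in (("tip","top",t(232,195),.086),("cop","top",t(249,271),.084),("tip","scene",s(474,333),.086),("cop","scene",s(399,282),.084),("disc","scene",s(313,235),.07)):
    p=ray(c,uv,z); d=p-A; print(n,c,p.round(4),"ang",np.rad2deg(np.arctan2(d[1],d[0])).round(2),"r",np.hypot(*d).round(4))
E
```

```text
tip top [ 0.7569 -0.0363] ang 10.22 r 0.1844
cop top [ 0.6793 -0.0535] ang 8.47 r 0.105
tip scene [ 0.757  -0.0408] ang 8.84 r 0.1837
cop scene [ 0.6857 -0.0576] ang 5.9 r 0.1108
disc scene [ 0.5942 -0.0779] ang -25.47 r 0.0207
```

The copper cap is at rest (disc reading unchanged) about 2–3° (3–5 mm) short of the pointer line, well within 15 mm. Next I release and lift away.

Emit:
carry_out:
  motion: [0,0,0,0,0,0,0,0,0,0,0,0,0,0,0,0,0,0,0,0,0,0,0,0,0,0,0,0,0,0,0,-0.01,0,0,0,0,0,0,-0.03,0,0,0,0,0,0,-0.04,0,0,0,0,0,0,-0.04,0,0,0,0,0,0,0,0,0,0,0,0,0,0,0,0,0]

```text
time_s: 23.45
eef_pos: [0.5675, -0.1412, 0.2581]
eef_rot: [-0.113, -0.687, -0.131, 0.706]
wrist_force: [-1.2, 0.5, -0.6]
opening: 0.501
```

```bash
python3 - <<'E'
from vis import *
for i in range(2):
    im=ctrl.camera("scene"); print([round(float(v),3) for v in look("scene",im)])
cv2.imwrite("pics/scene5.png",im)
print(lm("scene","copper_cap"),lm("scene","gauge_point"),lm("scene","knob_mid"))
o=ctrl.get_obs();print(o["time_s"],o["eef_pos"],o["opening"],o["wrist_force"])
E
```

```text
[0.733, 3.575, 6.158, 1.253, 1.323]
[0.734, 3.579, 6.152, 1.249, 1.283]
[(0.96, array([ 0.6769, -0.0563,  0.0833])), (0.23, array([ 0.3672, -0.4038,  0.0019]))] [(0.61, array([ 0.6846, -0.0513,  0.0893]))] [(0.53, array([ 0.5691, -0.1408,  0.1362]))]
23.7 [ 0.56667537 -0.14078499  0.25574176] 0.5015203230666133 [ 0.25972751  0.59744617 -1.30503047]
```

View pics/scene5.png

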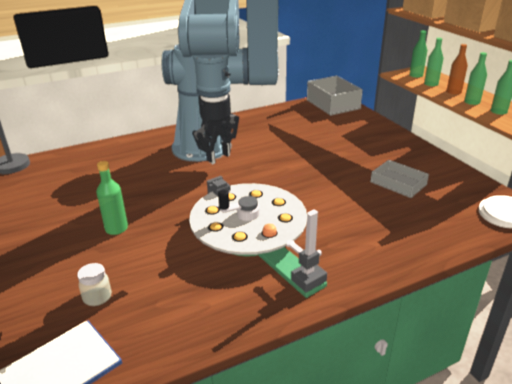

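The gripper is clear of the knob, which is at (224,200). The copper cap, at (269,231), is at rest in front of the pointer, and the shoe, bottle, jar and tray are where they were.

```bash
python3 -c "
from bench import ctrl
print(ctrl.hand_in())"
```

```text
the job is handed in; nothing more can be done
None
```

I ran the carousel up to speed by the knob only, held it there, stopped it with the copper cap in front of the gauge's pointer, let go and lifted clear. I handed the job in at about 23.7 s.

- **Speed:** I read the disc's angle from the cameras about once a second. From 8.35 to 14.65 s the averages over each stretch were 2.10, 2.02, 2.10, 2.06, 2.12 and 2.10 rad/s. These are averages, so brief dips in between were not measured directly. My rough model puts the dips during camera calls at about 0.1–0.2 rad/s, which stays within the band. I never saw the disc near 3 rad/s or turning backwards.
- **Stopping place:** After release the disc angle reading did not change and the gripper touched nothing. My pixel measurements put the cap 1.8 to 3° short of the pointer, about 3–5 mm.
- **Disagreement:** The detectors gave 2 to 9 mm from cap to gauge point. They were not exact, but every reading was under 15 mm.
- **Forces and other items:** The highest wrist force I read at the end of a move was about 32 N, though forces inside moves were not shown. The shoe, bottle, jar and tray look unmoved in the last picture.

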